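# Kit the drive parts of a model car into their nests

## Robot

A 6-joint arm with a two-finger parallel gripper is mounted at the origin on the work surface. World frame = base frame: x ahead of the robot, y to its left, z up, the work surface at z = 0. Lengths are in mm, angles in rad, forces in N, time in s.
With the tool pointing down it reaches from about 325 to 775 mm from the base axis. Payload 5.5 kg.
Tool frame: the origin (TCP) lies at the very end of the fingers, on their centre line; the grasp point (between the pads) lies 19 mm behind it; z points along the fingers, y is the line along which they close (so a half turn about z gives the same grasp; the last joint's range is limited). The gripper opens to 85 mm and grips with 20 to 120 N. Pads are 22 mm wide; open, the fingers measure 114 mm over their backs; the gripper's body (76 mm by 85 mm) begins 54 mm behind the grasp point. The pads swing forward as they close: fully open they stand 13 mm farther back than shut.
Start: joints at [1.051, 0.091, 1.231, -0, 1.82, -0.057], TCP at [267.88, 536.896, 231.275] pointing down, gripper open.
Joint ranges: [-2.87, 2.87], [-0.86, 2.18], [0.17, 2.46], [-1.51, 4.65], [0.06, 2.69], [-2.65, 2.65]. Speed limits (rad/s): [2.57, 2.57, 3.01, 3.14, 3.14, 3.14].

## Interface

Orientations are given as a rotation vector (axis times angle).
In Python, from station import move_pose, move_straight, move_joints, grip, hold, inverse_kinematics, get_state, grab_frame, calibration, IKError, sign_off, search_frame gives the robot as it stands. Calls block until the motion is done:
- move_pose(position, orientation): joint-space move of the TCP to a pose.
- move_straight(position, max_speed=150, rot=None): straight line of the TCP; rot=None keeps the orientation; max_speed is the mean speed in mm/s.
- move_joints(angles): joint-space move.
- grip(opening): finger opening in mm; the grip force is fixed at half the most; returns when the fingers have stopped.
- hold(seconds).
- inverse_kinematics(position, orientation): joint angles nearest the present ones, or None.
- get_state(): the state.
- grab_frame(name): name is "side" or "top" or "wrist"; returns (picture, depth): 400x640x3 uint8, red, green, blue; 400x640 float32, mm along the optical axis (not along the pixel's ray), 0 where there is no reading.
- calibration(name): a dict with "K" (3x3 intrinsics, pixels), "world_from_camera" (4x4, takes a point from camera to world coordinates). Camera axes: x right, y down, z forward; pixel columns grow to the right and rows downward; lengths in mm; the calibration is good to about 2 mm. A picture is of the moment at which its call begins: read the wrist's pose just before it. calibration takes no time and is no camera call; for the wrist camera it gives the pose at the moment of the call.
A pose or a line that the arm cannot do raises IKError and nothing moves.
- sign_off(): hands the job in; it is judged then, once.
Trained networks look in the newest picture that a camera, given by its name, has taken for a name from the list of things; names that differ only in an ending like _2 or _b are one class to them, and where a whole thing is asked for, a point or a joint stands for the part that bears it (a point fixed in the world has none). Each returns a list of dicts, best first, with "conf" (0 to 1); they miss things now and then, are a little off and sometimes report something else, mostly with a low value. They report only what shows in the picture. A call takes as long as a camera call.
- search_frame(camera, query): "uv" ([column, row] in pixels, amid what is visible of it).
The state is a dict: "clock": time; "joints": joint angles; "joint_vel": joint speeds; "joint_efforts": joint torques, N m; "tcp_pos": TCP position; "orientation": TCP orientation; "force": force on the tool from outside, world axes, zero at the start; "moment": the same for the moment, N m; "width": finger opening in mm; "gripper_force": force on a finger pad.
Only numpy, scipy, OpenCV 4.12 (cv2) and the standard library are available. Lean on these libraries where they do the work, as an engineer would, in place of code of your own. Each camera call takes 0.05 s, during which the arm holds its last target. There are 200 camera calls.

## Task

Kit the next model car: the battery pack, steering servo, speed controller, motor and loose wheel stand about on the bench, and each belongs in the grey moulded nest whose pocket has its shape and size. Put every part in its own nest, the same way up as it stands now and sitting flat on the pocket's floor, and leave all five there, let go and still. Set them down; do not drop or throw them.

Things in the scene. Friction and masses are not known exactly. Their poses are not given: they have to be found in the camera images.
- battery: battery pack: flat black hard-case block, 96 mm long (its x), 47 mm wide (its y), 25 mm high, lying flat on the bench, three small brass sockets in the top near its +x end; about 0.21 kg. Origin: centre of its underside; z up. Grip it across the 47 mm
- servo: steering servo standing upright: black case with aluminium middle, 40 mm long (its x), 20 wide (its y), 36 high; thin ears (18 mm wide, 27 to 30 mm up) make it 55 mm long overall; a white 18 mm horn disc on top, 10 mm off centre towards +x, reaches 44 mm. About 0.07 kg. Origin: centre of underside; z up. Grip across the 20 mm
- controller: electronic speed controller: black and aluminium finned block, 50 mm long (its x), 40 mm wide (its y), 24 mm high, with a square black 30 mm cooling fan on top (up to 34 mm) and three short brass posts near its +x end; about 0.11 kg. Origin: centre of its underside; z up. Grip it across the 40 mm
- motor: electric motor standing on end, shaft up: steel can 36 mm in diameter, 50 mm high, black band round its foot, then a 3 mm boss and a thin 4 mm shaft up to 67 mm; about 0.18 kg. Origin: centre of its underside; z up (the shaft), yaw does not matter
- wheel: single model-car wheel lying on its side: black rubber tyre 64 mm in diameter, 26 mm thick, white rim disc sunk 6 mm in the top face; about 0.06 kg, solid to the touch. (Four like it are mounted on the half-built car at the side.) Origin: centre of its underside; z up, yaw does not matter
- battery_nest: grey plastic tray fixed to the bench, 14 mm high, with one long rectangular pocket for the battery pack. Pocket floor 4 mm above the bench, 104 x 55 mm; walls lean outwards to 114 x 65 mm at the mouth and guide the part in (play 4 mm a side at the floor, 9 at the mouth). Outside 126 x 77 mm. Origin: underside, below the pocket centre. Long side along its x, pack either way round; z up
- servo_nest: grey plastic tray fixed to the bench, 14 mm high, with one small narrow rectangular pocket for the servo. Pocket floor 4 mm above the bench, 48 x 28 mm; walls lean outwards to 58 x 38 mm at the mouth and guide the part in (play 4 mm a side at the floor, 9 at the mouth). Outside 70 x 50 mm. Origin: underside, below the pocket centre. Long side along its x, servo either way round; z up
- controller_nest: grey plastic tray fixed to the bench, 14 mm high, with one nearly square pocket for the speed controller. Pocket floor 4 mm above the bench, 58 x 48 mm; walls lean outwards to 68 x 58 mm at the mouth and guide the part in (play 4 mm a side at the floor, 9 at the mouth). Outside 80 x 70 mm. Origin: underside, below the pocket centre. Longer side along its x, controller either way round; z up
- motor_nest: grey plastic tray fixed to the bench, 14 mm high, with one small round pocket for the motor. Pocket floor 4 mm above the bench, 44 mm across; walls lean outwards to 54 mm across at the mouth and guide the part in (play 4 mm a side at the floor, 9 at the mouth). Outside 66 x 66 mm, square. Origin: underside, below the pocket centre. Its yaw does not matter; z up
- wheel_nest: grey plastic tray fixed to the bench, 14 mm high, with one large round pocket for the wheel. Pocket floor 4 mm above the bench, 72 mm across; walls lean outwards to 82 mm across at the mouth and guide the part in (play 4 mm a side at the floor, 9 at the mouth). Outside 94 x 94 mm, square. Origin: underside, below the pocket centre. Its yaw does not matter; z up

How it is judged (in metres and radians):
At the end, for the whole second after the job is handed in: Each of the five parts is in its own nest: its origin within 10 mm (horizontally) of the nest's, its underside on the pocket floor (0 to 7.5 mm above the nest's origin; the floor is at 4 mm), upright within 0.1 rad, released and at rest (horizontal distance between battery and battery_nest below 0.01 m and z of battery in the frame of battery_nest between 0 and 0.0075 m and angle between each of battery, servo, controller, motor, wheel's own z axis and vertical below 0.1 rad and linear speed of each of battery, servo, controller, motor, wheel below 0.02 m/s and angular speed of each of battery, servo, controller, motor, wheel below 0.2 rad/s and contact force between the fingers and battery below 0.1 N and horizontal distance between servo and servo_nest below 0.01 m and z of servo in the frame of servo_nest between 0 and 0.0075 m and contact force between the fingers and servo below 0.1 N and horizontal distance between controller and controller_nest below 0.01 m and z of controller in the frame of controller_nest between 0 and 0.0075 m and contact force between the fingers and controller below 0.1 N and horizontal distance between motor and motor_nest below 0.01 m and z of motor in the frame of motor_nest between 0 and 0.0075 m and contact force between the fingers and motor below 0.1 N and horizontal distance between wheel and wheel_nest below 0.01 m and z of wheel in the frame of wheel_nest between 0 and 0.0075 m and contact force between the fingers and wheel below 0.1 N); the robot touches nothing.
It fails at once if the battery is dropped or thrown: it moves through the air at over 0.3 m/s, more than 50 mm above the bench, with no finger on it (height (world z) of battery above 0.05 m and linear speed of battery above 0.3 m/s and contact force between each of the fingers, the arm and battery below 0.02 N).
It fails at once if the servo is dropped or thrown: it moves through the air at over 0.3 m/s, more than 50 mm above the bench, with no finger on it (height (world z) of servo above 0.05 m and linear speed of servo above 0.3 m/s and contact force between each of the fingers, the arm and servo below 0.02 N).
It fails at once if the controller is dropped or thrown: it moves through the air at over 0.3 m/s, more than 50 mm above the bench, with no finger on it (height (world z) of controller above 0.05 m and linear speed of controller above 0.3 m/s and contact force between each of the fingers, the arm and controller below 0.02 N).
It fails at once if the motor is dropped or thrown: it moves through the air at over 0.3 m/s, more than 50 mm above the bench, with no finger on it (height (world z) of motor above 0.05 m and linear speed of motor above 0.3 m/s and contact force between each of the fingers, the arm and motor below 0.02 N).
It fails at once if the wheel is dropped or thrown: it moves through the air at over 0.3 m/s, more than 50 mm above the bench, with no finger on it (height (world z) of wheel above 0.05 m and linear speed of wheel above 0.3 m/s and contact force between each of the fingers, the arm and wheel below 0.02 N).
It also fails if it takes over 115 s, if anything falls off the work surface, if the arm or the gripper's body presses on something with over 40 N, if the wrist force passes 120 N, or if a joint passes its speed limit or range.

## Working session

There is one attempt and no reset: what is moved stays moved. The work goes in short steps, each a Python script; the robot and the scene stay as the last script left them, time stands still between calls to the robot, and variables do not carry over. Pictures are saved under pics/ and viewed, at most 14 in all, crops included, and the job is handed in when it is done.

```bash
mkdir -p pics; ls; python3 - <<'E'
from station import *
import cv2,numpy as np
for c in ["top","side"]:
    p,d=grab_frame(c); cv2.imwrite(f"pics/{c}0.png",p[:,:,::-1]); np.save(f"{c}_d.npy",d); np.save(f"{c}_p.npy",p)
    k=calibration(c);print(c,k["K"].round(1).tolist(),k["world_from_camera"].round(3).tolist())
    for n in ["battery","servo","controller","motor","wheel","battery_nest","servo_nest","controller_nest","motor_nest","wheel_nest"]:
        r=search_frame(c,n)
        o=[]
        for x in r[:3]:
            u,v=[int(round(t)) for t in x["uv"]]; z=d[v,u]
            w=k["world_from_camera"]@np.r_[np.linalg.inv(k["K"])@[u,v,1]*z,1]
            o.append((u,v,round(x["conf"],2),w[:3].round(0).tolist()))
        print(n,o)
print(get_state()["clock"],get_state()["orientation"])
E
```

```text
pics
top [[457.7, 0.0, 316.6], [0.0, 457.7, 200.8], [0.0, 0.0, 1.0]] [[0.022, -0.999, 0.045, 473.261], [-0.999, -0.023, -0.023, 21.3], [0.024, -0.044, -0.999, 1204.221], [0.0, 0.0, 0.0, 1.0]]
battery [(370, 160, 0.74, [635.0, -142.0, 27.0])]
servo [(428, 231, 0.66, [455.0, -291.0, 42.0])]
controller [(265, 161, 0.54, [624.0, 128.0, 37.0]), (204, 163, 0.25, [619.0, 290.0, 5.0])]
motor [(202, 231, 0.6, [443.0, 279.0, 55.0])]
wheel [(312, 233, 0.82, [443.0, 4.0, 20.0])]
battery_nest [(202, 163, 0.89, [619.0, 296.0, 3.0])]
servo_nest [(261, 229, 0.69, [450.0, 137.0, 7.0])]
controller_nest [(314, 163, 0.86, [627.0, 2.0, 0.0])]
motor_nest [(420, 161, 0.74, [639.0, -279.0, 3.0])]
wheel_nest [(371, 231, 0.73, [451.0, -151.0, 4.0])]
side [[417.3, 0.0, 322.6], [0.0, 417.3, 194.7], [0.0, 0.0, 1.0]] [[0.988, -0.096, 0.124, 439.58], [-0.156, -0.695, 0.702, -690.598], [0.019, -0.713, -0.701, 699.644], [0.0, 0.0, 0.0, 1.0]]
battery [(371, 237, 0.85, [640.0, -154.0, 26.0]), (344, 154, 0.29, [636.0, 124.0, 26.0])]
servo []
controller [(345, 153, 0.59, [640.0, 130.0, 24.0])]
motor [(268, 123, 0.85, [453.0, 272.0, 36.0])]
wheel []
battery_nest [(324, 126, 0.97, [610.0, 282.0, 4.0]), (344, 152, 0.18, [638.0, 132.0, 26.0])]
servo_nest [(269, 164, 0.66, [444.0, 134.0, 6.0])]
controller_nest [(350, 191, 0.94, [630.0, 10.0, 4.0])]
motor_nest [(386, 297, 0.61, [639.0, -286.0, 6.0])]
wheel_nest []
1.1 [-7.20513753e-01 -3.05783015e+00 -3.03649317e-05]
```

View pics/top0.png

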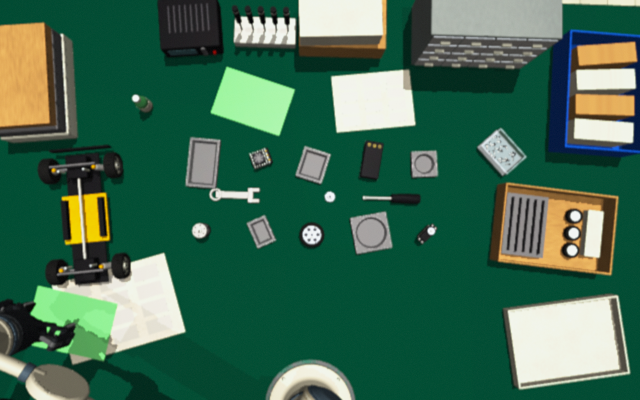

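View pics/side0.png

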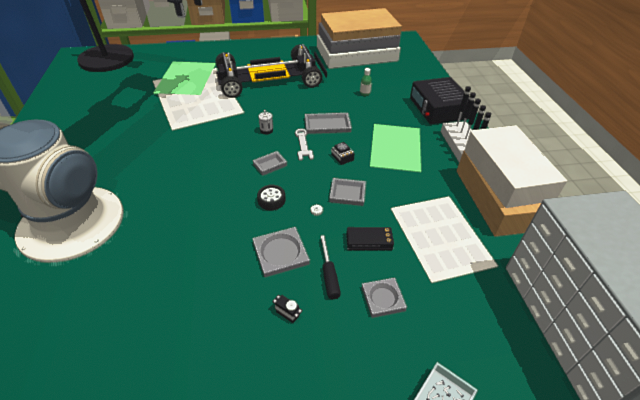

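The networks agree with the pictures. In the top view the parts are battery (371,160), servo (427,232), controller (260,158), motor (200,231) and wheel (311,234). The nests are battery (203,163), servo (261,231), controller (313,164), motor (424,164) and wheel (371,231). Next I take two wrist views and fit the shapes from depth.

```bash
cat > h.py <<'E'
from station import *
import cv2,numpy as np
from scipy.spatial.transform import Rotation as R
# name: approx xy, z band used, nominal outline
T={"battery":((637,-148),(15,40),(96,47)),"servo":((455,-291),(25,34),(55,20)),"controller":((630,128),(15,40),(50,40)),
"motor":((445,276),(38,52),(36,36)),"wheel":((443,4),(12,32),(64,64)),
"battery_nest":((615,290),(9,19),(126,77)),"servo_nest":((448,135),(9,19),(70,50)),"controller_nest":((628,4),(9,19),(80,70)),
"motor_nest":((639,-283),(9,19),(66,66)),"wheel_nest":((451,-151),(9,19),(94,94))}
def rv(yaw): # tool down, closing axis (tool y) at world angle yaw
    y=np.array([np.cos(yaw),np.sin(yaw),0]); z=np.array([0,0,-1.]); return R.from_matrix(np.c_[np.cross(y,z),y,z]).as_rotvec()
def best(pos,yaw):
    q0=np.array(get_state()["joints"]); c=[]
    for k in (-2,-1,0,1,2):
        q=inverse_kinematics(pos,rv(yaw+k*np.pi))
        if q is not None: c.append((np.abs(np.array(q)-q0).max(),list(q)))
    return min(c)[1]
def cloud(cam):
    k=calibration(cam); p,d=grab_frame(cam)
    v,u=np.mgrid[:400,:640]; r=np.linalg.inv(k["K"])@np.stack([u.ravel(),v.ravel(),np.ones(u.size)])
    w=(k["world_from_camera"][:3,:3]@(r*d.ravel())).T+k["world_from_camera"][:3,3]; w[d.ravel()==0]=np.nan
    return p,w.reshape(400,640,3)
def fit(w,name):
    a,(z0,z1),nom=T[name]
    m=(w[...,2]>z0)&(w[...,2]<z1)&(np.hypot(w[...,0]-a[0],w[...,1]-a[1])<80)
    n,lab,st,ce=cv2.connectedComponentsWithStats(cv2.morphologyEx(m.astype(np.uint8),cv2.MORPH_CLOSE,np.ones((3,3))))
    if n<2: return None
    l=1+np.argmax(st[1:,4]); P=w[m&(lab==l)].astype(np.float32)
    (cx,cy),(s1,s2),ang=cv2.minAreaRect(P[:,:2].copy()); (ex,ey),er=cv2.minEnclosingCircle(P[:,:2].copy())
    if s1<s2: s1,s2,ang=s2,s1,ang+90
    x,y,wd,ht=st[l,:4]; edge=x==0 or y==0 or x+wd==640 or y+ht==400
    return dict(c=(cx,cy),s=(s1,s2),yaw=np.radians(ang),ec=(ex,ey),er=er,z=float(np.median(P[:,2])),n=len(P),edge=bool(edge))
def show(w,names=T):
    for n in names:
        f=fit(w,n)
        if f: print(n,"c",np.round(f["c"],1),"s",np.round(f["s"],1),"yaw %.3f"%f["yaw"],"ec",np.round(f["ec"],1),"r %.1f z %.1f n %d"%(f["er"],f["z"],f["n"]),"EDGE" if f["edge"] else "")
E
python3 - <<'E'
from h import *
print("TOP");show(cloud("top")[1])
for i,y in enumerate((180,-180)):
    move_joints(best([500,y,420],0 if 0 else np.pi/2))
    hold(.3); p,w=cloud("wrist"); cv2.imwrite(f"pics/w{i}.png",p[:,:,::-1]); np.save(f"w{i}.npy",w)
    print("W",i,calibration("wrist")["world_from_camera"].round(2).tolist());show(w)
print(get_state()["clock"],get_state()["joints"])
E
```

```text
TOP
battery c [ 638.4 -146.9] s [97.  47.7] yaw 2.998 ec [ 638.  -145.8] r 51.7 z 24.5 n 672 
servo c [ 442.7 -285. ] s [35.9 20.1] yaw 2.384 ec [ 444.  -283.6] r 19.4 z 29.6 n 41 
controller c [635.6 141.8] s [50.  40.3] yaw 1.957 ec [634.8 141.4] r 30.9 z 27.2 n 303 
motor c [445.1 286.9] s [35.5 34.1] yaw 1.899 ec [445.6 287.3] r 18.3 z 49.0 n 143 
wheel c [440.2   6.4] s [61.9 61.8] yaw 1.593 ec [440.    5.6] r 32.3 z 22.9 n 482 
battery_nest c [617.2 292.4] s [133.4  78.2] yaw 3.079 ec [618.4 292.9] r 75.1 z 12.9 n 475 
servo_nest c [445.2 136.8] s [69.9 50.2] yaw 0.444 ec [446.2 137.2] r 41.1 z 13.2 n 258 
controller_nest c [622.    6.5] s [80.5 69.8] yaw 2.861 ec [622.5   7.3] r 51.3 z 13.1 n 322 
motor_nest c [ 632.2 -285.7] s [67.9 66.7] yaw 1.627 ec [ 630.9 -286.2] r 45.4 z 13.3 n 358 
wheel_nest c [ 448.5 -148.9] s [94.2 94.2] yaw 1.777 ec [ 448.5 -148.7] r 64.6 z 13.5 n 607 
W 0 [[-0.0, 0.96, 0.28, 427.03], [1.0, 0.0, 0.0, 181.95], [-0.0, 0.28, -0.96, 561.66], [0.0, 0.0, 0.0, 1.0]]
battery c [ 638.4 -144.3] s [96.3 47.9] yaw 2.996 ec [ 638.8 -143.6] r 52.2 z 24.1 n 1407 

[... 1221 characters left out ...]
 yaw 0.602 ec [445.1 288.9] r 18.6 z 49.0 n 489 
wheel c [440.6   6.5] s [64.4 63.5] yaw 2.321 ec [440.7   7.2] r 32.7 z 21.7 n 1325 
battery_nest c [621.3 294.6] s [126.7  80.6] yaw 3.078 ec [621.4 294.6] r 73.5 z 12.8 n 1083 
servo_nest c [445.8 138.5] s [70.8 52. ] yaw 0.418 ec [446.1 138.5] r 42.7 z 12.9 n 713 
controller_nest c [622.7   8.1] s [80.4 71.8] yaw 2.857 ec [622.9   8. ] r 52.1 z 12.9 n 680 
motor_nest c [ 632.6 -284.6] s [66.7 66.7] yaw 1.636 ec [ 632.5 -284.7] r 46.1 z 13.1 n 726 
wheel_nest c [ 448.9 -147.1] s [94.2 94. ] yaw 1.774 ec [ 449.2 -147. ] r 65.5 z 13.2 n 1572 
4.9 [-4.08430919e-01  3.41644892e-02  9.44843378e-01  1.01226154e-05
  2.16255823e+00 -1.98027451e+00]
```

Every fitted outline matches its nominal size: battery 97x47, servo 56x21, nests 126x78, 70x50, 80x70, 67 and 94. Tops are within 1 mm of the given heights. I can grasp now, keeping the fingertips about 12 mm above each underside so they clear the nest rims.

```bash
cat >> h.py <<'E'
# pick xy, grip yaw (closing axis), nest xy, grip yaw there, TCP height over underside, width
H=np.pi/2
J={"battery":((638.6,-144.8),2.997+H,(621,294.7),3.076+H,8.5,47),
"servo":((450,-288.8),2.384+H,(445.8,138.5),.43+H,14,20),
"controller":((636.1,143.5),1.956+H,(622.7,8.3),2.856+H,10,40),
"motor":((445.6,288.9),H,(632.6,-284.4),H,16,36),
"wheel":((440.6,7.4),H,(449,-147.1),H,6,64)}
def kit(n,up=160):
    (x,y),a,(X,Y),b,dz,wd=J[n]
    move_joints(best([x,y,up],a)); move_straight([x,y,dz],150)
    f0=np.array(get_state()["force"]); grip(max(wd-12,0)); hold(.1); s=get_state()
    print(n,"grip w %.1f F %.0f"%(s["width"],s["gripper_force"]))
    if abs(s["width"]-wd)>4: print("BAD GRIP"); return False
    move_straight([x,y,up],150); print(" lifted w %.1f"%get_state()["width"])
    move_joints(best([X,Y,up],b)); move_straight([X,Y,40],150); move_straight([X,Y,dz+5],60); hold(.1)
    s=get_state(); print(" down",np.round(s["tcp_pos"],1),"F",np.round(s["force"],1),"w %.1f"%s["width"])
    grip(min(wd+16,85)); move_straight([X,Y,up],150); print(" clock",get_state()["clock"]); return True
E
python3 - <<'E'
from h import *
grip(85)
if kit("battery"):
    hold(.2); p,w=cloud("wrist"); cv2.imwrite("pics/b.png",p[:,:,::-1]); T["battery"]=((621,295),(22,45),0); show(w,["battery","battery_nest"])
E
```

```text
battery grip w 45.3 F 65
 lifted w 45.7
 down [621.  294.7  13.9] F [-1.7 -1.2  4.1] w 45.0
 clock 13.8167
battery c [620.1 296.3] s [94.9 47.1] yaw 3.075 ec [620.6 296.4] r 52.0 z 28.2 n 5499 
battery_nest c [621.3 294.8] s [126.6  77.3] yaw 3.075 ec [620.9 295. ] r 73.4 z 13.0 n 3717
```

View pics/b.png

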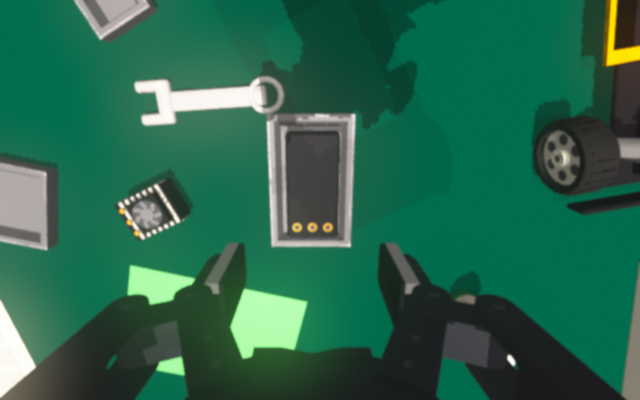

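The battery at (313,185) sits in its nest, 1.9 mm off centre. Its top is at about 28 mm, so it is on the floor. The other four follow.

```bash
python3 - <<'E'
from h import *
for n in ["controller","servo","motor","wheel"]:
    grip(85)
    if not kit(n): break
E
```

```text
controller grip w 38.8 F 62
 lifted w 38.2
 down [622.6   8.3  15. ] F [-1.7 -0.1  2.8] w 38.3
 clock 22.2667
servo grip w 18.9 F 59
 lifted w 18.7
 down [445.5 138.5  18.5] F [ 0.4 -0.2 -0.7] w 19.1
 clock 31.4417
motor grip w 34.2 F 60
 lifted w 34.7
 down [ 632.6 -284.5   20.8] F [ 0.6  0.8 -1.2] w 34.3
 clock 40.5917
wheel grip w 61.7 F 66
 lifted w 61.6
 down [ 448.7 -147.1   11.7] F [-4.9  2.3  9.5] w 61.6
 clock 48.95
```

```bash
python3 - <<'E'
from h import *
zb={"battery":(22,45),"servo":(29,38),"controller":(19,45),"motor":(42,56),"wheel":(18,36)}
for i,y in enumerate((180,-180)):
    move_joints(best([480,y,420],H)); hold(.3); p,w=cloud("wrist"); cv2.imwrite(f"pics/e{i}.png",p[:,:,::-1])
    for n in zb: T[n]=(J[n][2],zb[n],0)
    print(i); show(w)
E
```

```text
0
battery c [620.5 296.1] s [96.3 47.7] yaw 3.075 ec [620.2 295.5] r 51.7 z 28.2 n 1335 
servo c [425.3 131.4] s [19.1  9.3] yaw 1.906 ec [427.4 132.2] r 9.9 z 32.8 n 58 
controller c [623.7   9.7] s [51.1 39.9] yaw 2.851 ec [622.7   9.3] r 30.9 z 30.4 n 621 
motor c [ 631.3 -281.8] s [35.9 35.2] yaw 2.655 ec [ 632.2 -281.3] r 18.8 z 52.9 n 375 
wheel c [ 448.9 -144. ] s [64.6 62.5] yaw 2.957 ec [ 448.7 -144.8] r 33.3 z 25.8 n 1325 
battery_nest c [621.2 294.9] s [126.5  77.6] yaw 3.077 ec [620.8 295.9] r 72.5 z 13.0 n 961 
servo_nest c [445.7 138.6] s [69.9 50.2] yaw 0.436 ec [445.6 138.5] r 42.2 z 13.1 n 603 
controller_nest c [623.    8.2] s [81.7 70.2] yaw 2.860 ec [623.    8.1] r 52.8 z 13.0 n 636 
motor_nest c [ 632.6 -283.4] s [67.6 67.1] yaw 1.647 ec [ 632.3 -283. ] r 46.0 z 13.2 n 688 
wheel_nest c [ 448.9 -146.8] s [96.3 94. ] yaw 1.776 ec [ 449.  -147.1] r 66.0 z 13.2 n 1675 
1
battery c [620.5 295.3] s [96.2 49. ] yaw 3.082 ec [620.2 294.9] r 51.8 z 28.1 n 1416 
servo c [447.5 139.3] s [55.7 20.3] yaw 0.422 ec [447.1 139.9] r 28.5 z 33.2 n 199 
controller c [623.1   8.9] s [50.2 40.5] yaw 2.856 ec [623.3   8.8] r 30.8 z 30.1 n 637 
motor c [ 631.6 -282.5] s [34.7 34.3] yaw 0.492 ec [ 632.1 -282.6] r 17.9 z 53.2 n 320 
wheel c [ 447.8 -145.7] s [62.9 62.8] yaw 1.577 ec [ 448.3 -145.8] r 32.6 z 25.8 n 1224 
battery_nest c [619.5 294. ] s [130.6  79.9] yaw 3.068 ec [620.2 293.5] r 73.7 z 13.0 n 988 
servo_nest c [446.  138.1] s [70.6 51.9] yaw 0.429 ec [445.4 137.6] r 42.6 z 13.2 n 521 
controller_nest c [622.6   8. ] s [80.6 70.7] yaw 2.853 ec [622.3   7.4] r 52.3 z 13.1 n 707 
motor_nest c [ 632.7 -284.4] s [67.1 66.6] yaw 0.066 ec [ 631.9 -284.5] r 46.0 z 13.2 n 628 
wheel_nest c [ 449.  -147.1] s [94.1 94. ] yaw 0.201 ec [ 449.  -147.7] r 65.4 z 13.2 n 1508
```

View pics/e0.png

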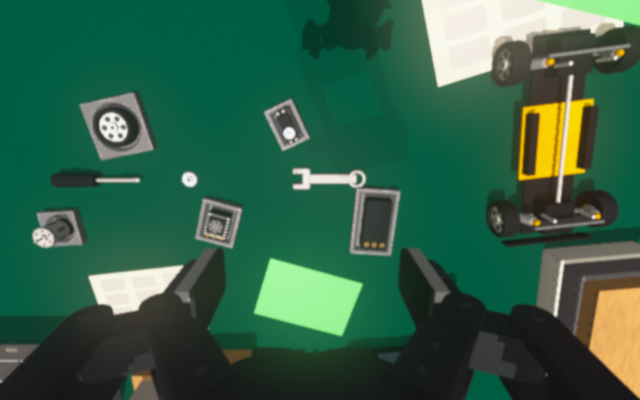

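View pics/e1.png

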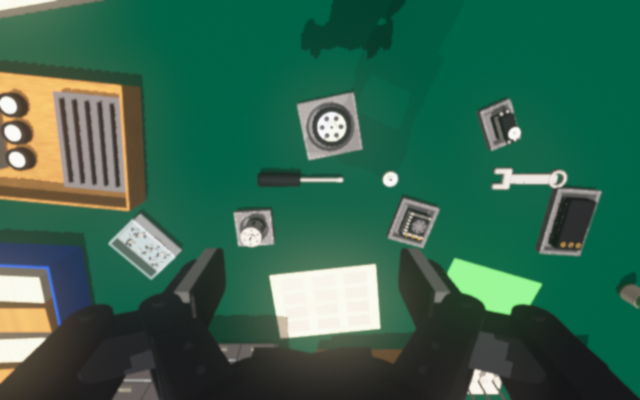

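All five parts show in their nests in both views, for example the wheel at (331,126) and the motor at (253,230) in the second. Each is within about 2 mm of its nest centre, with its top about 4 mm higher than on the bench, so all are flat on the pocket floors.

```bash
python3 -c "
from station import *
hold(.5); print(get_state()['clock']); print(sign_off())"
```

```text
53.05
the job is handed in; nothing more can be done
None
```

All five parts are in their own nests, upright, released and flat on the pocket floors, each about 2 mm or less from its nest's centre; I handed the job in at about 53 s of the 115 s, and the hand-in gave no verdict.

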